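# Snap the weighing plate home on a portion scale

## Task

Fit the loose weighing plate onto the portion scale: pick it up by its black grip, set it on so that its three grooves sit on the three steel balls, and press it straight down until all three orange clips have snapped over its rim and it sits level and fully home, then let go. The load cell is delicate: never push with more than 20 newtons, and leave the other kitchen things where they are.

Things in the scene. Friction and masses are not known exactly. Their poses are not given: they have to be found in the camera images.
- plate_grip (a point): Centre of the upright black grip on the loose weighing plate. The grip is 40 mm along plate x, 20 mm along plate y, 50 mm high, in the middle of the plate's top: this point is 25 mm above the plate's top, 25 mm below the grip's top, 43 mm above the plate's lowest face. Axes are the plate's: z up, x along the grip's long side.
- plate: The loose weighing plate: aluminium disc 124 mm across, 6 mm thick, about 350 g (varies), lying on the counter. Origin: centre of its lowest face. Below the disc are black blocks 12 mm deep with three radial V grooves between, open downward, 20 mm wide at the mouth, at 0, 120 and 240 degrees from x, 42 mm out, each marked by a green line on top; any of the three turns fits.
- scale: White scale case, fixed, 170 x 170 mm, 48 mm high; origin under its centre, z up, display on -x. Above it, on a column, the grey load carrier (disc, 148 mm across) bears three 14 mm steel balls at 0, 120, 240 degrees from x, 42 mm out, and orange sprung clips at 60, 180, 300 degrees, 70 mm out. The carrier is level, turned like the case; the grooves catch the balls within 8 mm and 0.15 rad.
- scale_mid (a point): Point on the case's axis 70 mm above the counter, case axes. The carrier stands rigid, but up to 4.5 mm off it along x and along y and, being adjustable, up to 15 mm above or below nominal; this is not reported. Nominally the plate is home with its grip centre 126 mm above the counter. Lowered on, it first touches the clips' sloping tops 12 to 24 mm above home; off centre, they push it sideways.
- clip0 (a joint): Outward lean (rad) of the orange clip at 60 degrees from the case's x: 0 when free; rises to 0.11 to 0.17 as the rim is pushed past it (9 to 16 N down in all); about 0.05 (0.03 to 0.07) once snapped over the rim with the plate home. The springs pull the plate down over the last 3 mm; then the balls stop it rigidly, so force rises fast.
- clip1 (a joint): Outward lean (rad) of the orange clip at 180 degrees from the case's x: 0 when free; rises to 0.11 to 0.17 as the rim is pushed past it (9 to 16 N down in all); about 0.05 (0.03 to 0.07) once snapped over the rim with the plate home. The springs pull the plate down over the last 3 mm; then the balls stop it rigidly, so force rises fast.
- clip2 (a joint): Outward lean (rad) of the orange clip at 300 degrees from the case's x: 0 when free; rises to 0.11 to 0.17 as the rim is pushed past it (9 to 16 N down in all); about 0.05 (0.03 to 0.07) once snapped over the rim with the plate home. The springs pull the plate down over the last 3 mm; then the balls stop it rigidly, so force rises fast.
- ramekin: pale green ceramic ramekin, 76 mm across, 42 mm high; bystander, loose; origin at the centre of its underside
- scoop: matte black plastic scoop, cup 52 mm across and 30 mm high with a 90 mm handle; bystander, loose; origin at the centre of its underside (under the cup)
- loafpan: aluminium mini loaf pan, 75 x 140 x 50 mm; bystander, loose; origin at the centre of its underside
- jar: clear glass jar with a steel lid, 84 mm across, 130 mm high; bystander, loose; origin at the centre of its underside
- mug: blue ceramic mug, 82 mm across, 95 mm high; bystander, loose; origin at the centre of its underside
- tin: small red tin, 50 mm across, 90 mm high; bystander, loose; origin at the centre of its underside
There are look-alikes about, which are no part of the job. Leave any purple, red or yellow look-alike of the plate alone.

How it is judged:
On the way, in this order (a step that is already met when the one before it is completed fails the run):
1. the plate is lifted well clear of the counter (height (world z) of plate_grip above 0.09 m and contact force between plate and scale below 0.1 N), for 0.1 s.
2. the plate is pressed home on the three balls with all three clips snapped over its rim, while the fingers are still on it (value of joint clip0 between 0.018 and 0.085 rad and contact force between each of carrier_c2, carrier_c4, carrier_c6 and plate above 0.5 N and value of joint clip1 between 0.018 and 0.085 rad and value of joint clip2 between 0.018 and 0.085 rad and contact force between any of the fingers, the arm and plate above 1 N), for 0.1 s.
At the end, for the whole second after the job is handed in: The plate bears on each of the three balls with over 0.5 N; each clip leans 0.018 to 0.085 rad (snapped over the rim); the grip is within 10 mm of the scale's axis and 102 to 150 mm above the counter; the plate is level within 0.025 rad, at rest and released (value of joint clip0 between 0.018 and 0.085 rad and contact force between each of carrier_c2, carrier_c4, carrier_c6 and plate above 0.5 N and value of joint clip1 between 0.018 and 0.085 rad and value of joint clip2 between 0.018 and 0.085 rad and horizontal distance between plate_grip and scale_mid below 0.01 m and angle between plate_grip's own z axis and vertical below 0.025 rad and height (world z) of plate_grip between 0.102 and 0.15 m and linear speed of plate below 0.01 m/s); the robot touches nothing.
It fails at once if the scale is overloaded: the contact forces of all its balls and clips added up (about 1.6 times the push, plus 12) exceed 50 N (contact force between scale and anything else above 50 N).
It fails at once if one of the other kitchen things is moved by more than 30 mm or tipped over (distance of any of ramekin, scoop, loafpan, jar, mug, tin from where it was at the start of the episode above 0.03 m or angle between any of ramekin, scoop, loafpan, jar, mug, tin's own z axis and vertical above 0.5 rad).
It also fails if it takes over 58 s, if anything falls off the work surface, if the arm or the gripper's body presses on something with over 40 N, if the wrist force passes 120 N, or if a joint passes its speed limit or range.

## Robot

A 6-joint arm with a two-finger parallel gripper is mounted at the origin on the work surface. World frame = base frame: x ahead of the robot, y to its left, z up, the work surface at z = 0. Lengths are in m, angles in rad, forces in N, time in s.
With the tool pointing down it reaches from about 0.35 to 0.975 m from the base axis. Payload 4.9 kg.
Tool frame: the origin (TCP) lies at the very end of the fingers, on their centre line; the grasp point (between the pads) lies 19 mm behind it; z points along the fingers, y is the line along which they close (so a half turn about z gives the same grasp; the last joint's range is limited). The gripper opens to 85 mm and grips with 20 to 120 N. Pads are 22 mm wide; open, the fingers measure 114 mm over their backs; the gripper's body (76 mm by 85 mm) begins 54 mm behind the grasp point. The pads swing forward as they close: fully open they stand 13 mm farther back than shut.
Start: joints at [1.03, 0.053, 1.613, -0, 1.476, -0.119], TCP at [0.256, 0.57, 0.231] pointing down, gripper open.
Joint ranges: [-3.01, 3.01], [-1.01, 2.22], [0.06, 2.58], [-1.02, 4.17], [0.09, 2.62], [-3.14, 3.14]. Speed limits (rad/s): [2.57, 2.57, 3.14, 3.14, 3.14, 3.14].

## Interface

Orientations are given as a rotation vector (axis times angle).
In Python, from station import ctrl gives the robot as it stands.
- The arm moves only by the shell command python3 -m crank 'ROWS' [OPENING] [FORCE]. ROWS is text: rows parted by semicolons, each of 4 numbers parted by spaces: the shift along the world's x, y, z in units of 0.5 m (1.0 is 0.5 m), then the turn about the world's z in units of 90 degrees (1.0 is 90 degrees). In form: x y z turn; .... A call has exactly 5 rows; each row shifts and turns the commanded pose from where the row before left it; what a row does not reach is not made up. A row lasts 1/12 s, in which the tool goes at most 41.7 mm and 7.16 degrees, less where a joint would pass 70% of its speed; a pose out of reach is approached as far as the arm can. A call with a number of a shift or a turn outside -1 to 1 is refused whole. A call with a gripper value outside its range is refused whole. OPENING is the opening in per cent of the stroke, from 0 (shut) to 100 (fully open), set as the call begins (- or left out, the last holds). The fingers move at their own pace and stop on an object; FORCE is the grip in N (left out, the last holds). Time passes only in rows, so rows that do not move let the fingers close, or fill a call up. It gives the time, the measured TCP pose, the force, the opening and the grip force at its end, in the units of the state.
- ctrl.get_obs(): the state, without advancing time (a new reading comes with each control period).
- ctrl.get_image(name): name is "side" or "top"; returns (picture, depth): 420x560x3 uint8, red, green, blue; 420x560 float32, m along the optical axis (not along the pixel's ray), 0 where there is no reading.
- ctrl.get_calibration(name): a dict with "fx", "fy", "cx", "cy" (pixels), "extrinsics" (4x4, takes a point from world to camera coordinates). Camera axes: x right, y down, z forward; pixel columns grow to the right and rows downward; lengths in m; the calibration is good to about 2 mm. A picture is of the moment at which its call begins. get_calibration takes no time and is no camera call.
- ctrl.finish_job(): hands the job in; it is judged then, once.
The state is a dict: "t": time; "q": joint angles; "dq": joint speeds; "effort": joint torques, N m; "tool_pos": TCP position; "tool_rot": TCP orientation; "contact_force": force on the tool from outside, world axes, zero at the start; "wrist_torque": the same for the moment, N m; "opening": finger opening in m; "grip_force": force on a finger pad.
Only numpy, scipy, OpenCV 4.12 (cv2) and the standard library are available. Lean on these libraries where they do the work, as an engineer would, in place of code of your own. Each camera call takes 0.05 s, during which the arm holds its last target. There are 200 camera calls.

## Working session

There is one attempt and no reset: what is moved stays moved. The work goes in short steps, Python scripts to look and compute and a shell command to move; the robot and the scene stay as the last step left them, time stands still between calls to the robot, and variables do not carry over. Pictures are saved under pics/ and viewed, at most 10 in all, crops included, and the job is handed in when it is done.

```bash
mkdir -p pics
cat > h.py <<'E'
import numpy as np, cv2
from station import ctrl
def grab(n):
    im,d=ctrl.get_image(n); c=ctrl.get_calibration(n)
    np.savez('last_'+n,im=im,d=d); return im,d,c
def pts(d,c):
    v,u=np.mgrid[:d.shape[0],:d.shape[1]]
    P=np.stack([(u-c['cx'])/c['fx']*d,(v-c['cy'])/c['fy']*d,d],-1)
    T=np.array(c['extrinsics']); return (P-T[:3,3])@T[:3,:3]
def proj(p,c):
    T=np.array(c['extrinsics']); q=T[:3,:3]@np.array(p)+T[:3,3]
    return c['fx']*q[0]/q[2]+c['cx'],c['fy']*q[1]/q[2]+c['cy']
E
python3 - <<'E'
from h import *
a=[grab(n) for n in('top','side')]
for (im,d,c),n in zip(a,('top','side')):
    cv2.imwrite(f'pics/{n}0.png',im[...,::-1]); T=np.array(c['extrinsics']); print(n,c['fx'],-T[:3,:3].T@T[:3,3])
print(ctrl.get_obs())
E
```

```text
top 541.3270966648428 [0.48135213 0.07965072 1.37301203]
side 410.424363085064 [ 0.05037496 -0.41448815  0.87707741]
{'t': 0.1, 'q': array([ 1.02999942e+00,  5.33185760e-02,  1.61417490e+00,  2.08047938e-05,
        1.47601794e+00, -1.19017190e-01]), 'dq': array([ 0.00180237, -0.00104094, -0.0001177 ,  0.00054774, -0.00048206,
        0.00089275]), 'effort': array([ 2.13099629e-04, -3.94904816e+01, -3.71364105e+01, -1.37427769e-04,
        3.94122675e-03,  9.05839585e-06]), 'tool_pos': array([0.25557111, 0.56972717, 0.2301579 ]), 'tool_rot': array([-6.57498559e-01, -3.07136187e+00,  2.84032614e-03]), 'contact_force': array([ 0.58040269, -0.2054946 ,  0.44507179]), 'wrist_torque': array([0.01408572, 0.04316195, 0.00111443]), 'grip_force': 0.0, 'opening': 0.08517896763700333}
```

View pics/top0.png

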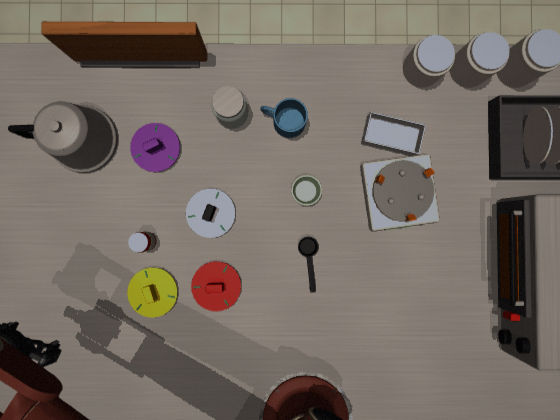

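View pics/side0.png

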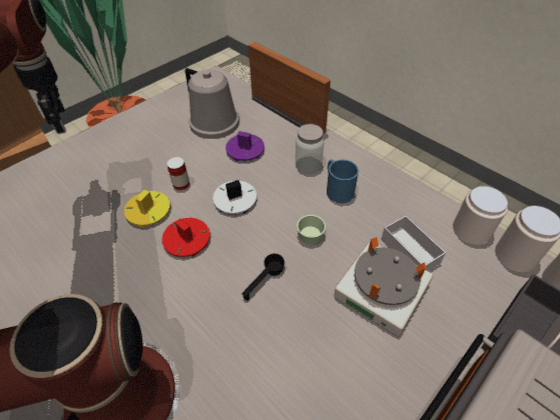

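Run:
```python
from h import *
c=ctrl.get_calibration('top'); z=np.load('last_top.npz'); im,d=z['im'],z['d']; P=pts(d,c)
hsv=cv2.cvtColor(im,cv2.COLOR_RGB2HSV)
v,u=np.mgrid[:420,:560]
def near(x,y,r): return (u-x)**2+(v-y)**2<r*r
Z=P[...,2]
print('table z',np.median(Z[300:330,420:480]))
pl=near(210,213,30)
g=pl&(Z>.045); print('grip top',P[g].mean(0),Z[g].max(),g.sum())
gt=g&(Z>Z[g].max()-.006); Q=P[gt][:,:2].astype(np.float32); print('griptop rect',cv2.minAreaRect(Q*1000), np.median(Z[gt]))
disc=pl&(Z>.012)&(Z<.03); Q=P[disc][:,:2].astype(np.float32); print('disc',cv2.minEnclosingCircle(Q*1000),np.median(Z[disc]))
cen=np.array(cv2.minEnclosingCircle(Q*1000)[0])/1000
gr=pl&(hsv[...,0]>40)&(hsv[...,0]<85)&(hsv[...,1]>70)
n,l,s,ce=cv2.connectedComponentsWithStats(gr.astype(np.uint8))
for i in range(1,n):
  if s[i,4]>3:
    m=P[l==i].mean(0)[:2]-cen; print('green',ce[i],s[i,4],np.hypot(*m),np.degrees(np.arctan2(m[1],m[0])))
sc=near(401,192,60)
case=sc&(Z>.04)&(Z<.053); print('case',cv2.minAreaRect(P[case][:,:2].astype(np.float32)*1000),case.sum())
h,e=np.histogram(Z[near(403,192,32)],40,(.04,.12)); print([(round(b,3),a) for a,b in zip(h,e) if a])
og=sc&(hsv[...,0]<16)&(hsv[...,1]>150)
n,l,s,ce=cv2.connectedComponentsWithStats(og.astype(np.uint8))
for i in range(1,n):
  if s[i,4]>8: print('clip',ce[i],s[i,4],P[l==i].mean(0),Z[l==i].max())
A=im[165:260,160:260]; B=im[140:245,350:450]
cv2.imwrite('pics/crop.png',np.hstack([cv2.resize(A,(400,400),interpolation=2),cv2.resize(B,(400,400),interpolation=2)])[...,::-1])
```

```text
table z 0.0007360834060465331
grip top [0.50893505 0.22766733 0.13192876] 1.373012030653083 160
griptop rect ((481.35211181640625, 79.65071868896484), (0.0, 0.0), 0.0) 1.373012030653083
disc ((510.32568359375, 236.58493041992188), 62.102378845214844) 0.018324877526170014
green [217.         194.28571429] 7 0.05006923060718484 -20.29747776362211
green [190. 216.] 5 0.05066753141078232 98.36343095715823
green [222.28571429 227.85714286] 7 0.04811538520281239 -140.0626766968843
case ((586.1854858398438, -231.19393920898438), (219.28953552246094, 171.17140197753906), 8.49098014831543) 1809
[(np.float64(0.04), np.int64(3)), (np.float64(0.042), np.int64(12)), (np.float64(0.044), np.int64(32)), (np.float64(0.046), np.int64(61)), (np.float64(0.048), np.int64(74)), (np.float64(0.05), np.int64(53)), (np.float64(0.052), np.int64(16)), (np.float64(0.054), np.int64(5)), (np.float64(0.056), np.int64(3)), (np.float64(0.064), np.int64(4)), (np.float64(0.066), np.int64(42)), (np.float64(0.068), np.int64(179)), (np.float64(0.07), np.int64(447)), (np.float64(0.072), np.int64(747)), (np.float64(0.074), 
[... 339 characters left out ...]
4(0.094), np.int64(3)), (np.float64(0.096), np.int64(4)), (np.float64(0.098), np.int64(1)), (np.float64(0.1), np.int64(7)), (np.float64(0.102), np.int64(13)), (np.float64(0.104), np.int64(11)), (np.float64(0.106), np.int64(13)), (np.float64(0.108), np.int64(15)), (np.float64(0.11), np.int64(13)), (np.float64(0.112), np.int64(10)), (np.float64(0.114), np.int64(10)), (np.float64(0.116), np.int64(9)), (np.float64(0.118), np.int64(11))]
clip [428.61016949 172.11864407] 59 [ 0.60302527 -0.27968925  0.13150343] 1.373012030653083
clip [379.84615385 178.86538462] 52 [ 0.58918607 -0.17127195  0.109047  ] 0.1228478429195271
clip [410.46 217.04] 50 [ 0.4997784  -0.24249301  0.10922711] 0.12559041750725
```

View pics/crop.png

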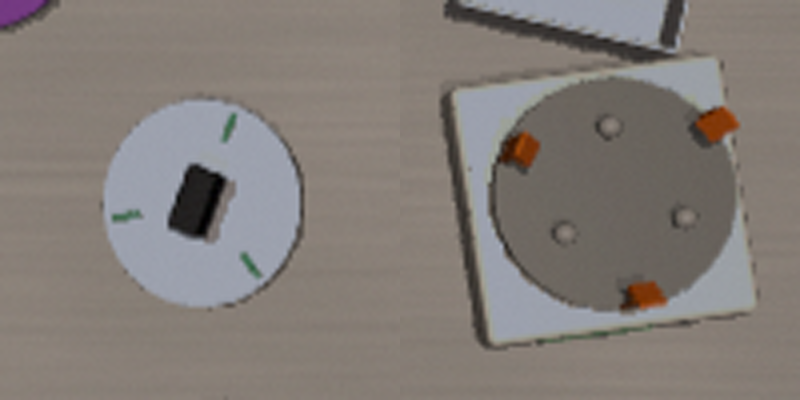

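```bash
cat > m.py <<'E'
from h import *
from scipy.optimize import least_squares
c=ctrl.get_calibration('top'); z=np.load('last_top.npz'); im,d=z['im'],z['d']; P=pts(d,c); P[d==0]=np.nan
Z=P[...,2]; v,u=np.mgrid[:420,:560]
def near(x,y,r): return (u-x)**2+(v-y)**2<r*r
def ray(px,zz):
    T=np.array(c['extrinsics']); C=-T[:3,:3].T@T[:3,3]; r=T[:3,:3].T@np.array([(px[0]-c['cx'])/c['fx'],(px[1]-c['cy'])/c['fy'],1])
    return C+r*(zz-C[2])/r[2]
E
python3 - <<'E'
from m import *
pl=near(210,213,20)
g=pl&(Z>.058)&(im.max(-1)<40); print('griptop',g.sum(),np.median(Z[g]),cv2.minAreaRect(P[g][:,:2].astype(np.float32)*1000),P[g].mean(0))
# plate outline by pixels
w=near(210,213,32)&(im.min(-1)>110); cs,_=cv2.findContours(w.astype(np.uint8),0,2); ct=max(cs,key=cv2.contourArea); e=cv2.fitEllipse(cv2.convexHull(ct)); print(e,ray(e[0],.018))
hs=cv2.cvtColor(im,cv2.COLOR_RGB2HSV)
ds=near(403,192,33)&(Z>.064)&(Z<.082)&(im.max(-1)<150); 
cs,_=cv2.findContours(ds.astype(np.uint8),0,2); hu=cv2.convexHull(max(cs,key=cv2.contourArea)); print('carrier',cv2.fitEllipse(hu))
zc=np.median(Z[near(403,192,12)]); ce=cv2.fitEllipse(hu)[0]; print('zc',zc,ray(ce,zc))
q=Z[near(403,192,12)];print(np.nanstd(q),np.isfinite(q).sum())
b=near(403,192,28)&(Z>zc+.008)&(im.std(-1)<12)
n,l,s,cc=cv2.connectedComponentsWithStats(b.astype(np.uint8))
for i in range(1,n):
  if s[i,4]>4: print('ball',cc[i],s[i,4],P[l==i].mean(0),np.nanmax(Z[l==i]))
cw=near(401,192,62)&(im.min(-1)>140)&(Z<.056)&(Z>.038)
n,l,s,cc=cv2.connectedComponentsWithStats(cw.astype(np.uint8)); i=1+np.argmax(s[1:,4])
r=cv2.minAreaRect(np.argwhere(l==i)[:,::-1].astype(np.float32)); print('case',r,ray(r[0],.048))
E
```

```text
griptop 124 0.06803513556029935 ((511.458984375, 235.36341857910156), (18.79451560974121, 36.02647018432617), 69.31312561035156) [0.51117441 0.2349489  0.06783649]
((210.0, 213.0), (63.76569747924805, 63.76569747924805), 0.0) [0.51050412 0.23664262 0.018     ]
carrier ((403.04547119140625, 190.6135711669922), (60.680633544921875, 61.26628494262695), 115.58879089355469)
zc nan [nan nan nan]
0.002591446576749322 436
case ((400.8799743652344, 191.6599884033203), (66.60945892333984, 67.1751480102539), 81.8698959350586) [ 0.56298821 -0.23502564  0.048     ]
```

```bash
python3 -m crank '0.037 -0.048 0 0.039; 0.037 -0.048 0 0; 0.037 -0.048 0 0; 0.037 -0.048 0 0; 0.037 -0.048 0 0'; python3 -m crank '0.037 -0.048 0 0; 0.037 -0.048 0 0; 0.037 -0.048 0 0; 0.037 -0.048 0 0; 0.037 -0.048 0 0'; python3 -m crank '0.037 -0.048 0 0; 0.037 -0.048 -0.04 0; 0.037 -0.048 -0.08 0; 0.03 -0.044 -0.08 0; 0 0 -0.04 0'
python3 - <<'E'
from m import *
print(ctrl.get_obs()['tool_pos'],ctrl.get_obs()['tool_rot'])
zc=np.nanmedian(Z[near(403,192,12)]); print('zc',zc,ray((403.05,190.6),zc))
b=near(403,192,26)&(Z>zc+.007)&(im.std(-1)<15)
n,l,s,cc=cv2.connectedComponentsWithStats(b.astype(np.uint8))
B=[]
for i in range(1,n):
  if s[i,4]>4: B.append(cc[i]); print('ball',cc[i],s[i,4],np.nanmean(P[l==i],0),np.nanmax(Z[l==i]))
c=ctrl.get_calibration('side'); z=np.load('last_side.npz'); S=pts(z['d'],c); v,u=np.mgrid[:420,:560]
print('side carrier z',np.nanmedian(S[near(0,0,0)|((u-386)**2+(v-280)**2<64)][:,2]), 'table',np.median(S[320:340,250:280,2]))
E
```

```text
t: 0.52
tool_pos: [0.3487, 0.4489, 0.2307]
tool_rot: [-0.562, -3.09, 0.001]
contact_force: [0.0, 0.6, 0.7]
opening: 0.0853
grip_force: 0.0
t: 0.93
tool_pos: [0.4413, 0.3288, 0.2308]
tool_rot: [-0.563, -3.09, 0.001]
contact_force: [-0.2, -0.3, -0.2]
opening: 0.0852
grip_force: 0.0
t: 1.35
tool_pos: [0.5062, 0.2394, 0.1193]
tool_rot: [-0.569, -3.086, 0.005]
contact_force: [-0.7, 1.0, -0.6]
opening: 0.0852
grip_force: 0.0
[0.50616516 0.2394262  0.11927231] [-0.56866996 -3.08638105  0.00537114]
zc 0.07405777076441569 [ 0.56395069 -0.23409736  0.07405777]
ball [401.80769231 172.80769231] 26 [ 0.60551887 -0.22789337  0.08875597] 0.09460310578943663
ball [420.67857143 196.67857143] 28 [ 0.54862264 -0.27269827  0.08814612] 0.09678580548279557
ball [390.5 201. ] 26 [ 0.53817414 -0.20045056  0.08859581] 0.09322807181397992
side carrier z 0.0727943999914385 table -0.0007564355728292367
```

```bash
python3 -m crank '0 0 -0.03 0; 0 0 -0.05 0; 0 0 -0.05 0; 0 0 -0.036 0; 0 0 0 0'; python3 -m crank '0 0 0 0; 0 0 0 0; 0 0 0 0; 0 0 0 0; 0 0 0 0' 0 60;  python3 -m crank '0 0 0 0; 0 0 0 0; 0 0 0 0; 0 0 0 0; 0 0 0 0'
```

```text
t: 1.77
tool_pos: [0.5023, 0.2418, 0.0351]
tool_rot: [-0.562, -3.082, 0.007]
contact_force: [-0.8, -0.7, -0.2]
opening: 0.0856
grip_force: 0.0
t: 2.18
tool_pos: [0.5072, 0.2436, 0.0419]
tool_rot: [0.563, 3.088, 0.002]
contact_force: [0.1, 0.2, 0.4]
opening: 0.0255
grip_force: 0.1
t: 2.6
tool_pos: [0.5073, 0.2435, 0.0419]
tool_rot: [0.563, 3.089, 0.001]
contact_force: [0.7, -1.0, 6.3]
opening: 0.0191
grip_force: 60.6
```

```bash
python3 -m crank '0 0 0 0; 0 0 0 0; 0.006 -0.002 -0.01 0; 0.006 -0.002 -0.01 0; 0 0 -0.008 0' 50; python3 -m crank '0 0 0 0; 0 0 0 0; 0 0 0 0; 0 0 0 0; 0 0 0 0' 0 70;  python3 -m crank '0 0 0 0; 0 0 0 0; 0 0 0 0; 0 0 0 0; 0 0 0 0'
```

```text
t: 3.02
tool_pos: [0.5123, 0.2408, 0.0254]
tool_rot: [-0.564, -3.09, 0.001]
contact_force: [-0.2, 0.2, -0.6]
opening: 0.0425
grip_force: 0.0
t: 3.43
tool_pos: [0.5118, 0.2411, 0.026]
tool_rot: [-0.563, -3.09, 0.001]
contact_force: [0.2, -0.3, -2.3]
opening: 0.0193
grip_force: 68.3
t: 3.85
tool_pos: [0.5122, 0.2412, 0.0264]
tool_rot: [-0.563, -3.091, 0.0]
contact_force: [0.4, -0.0, -2.2]
opening: 0.0195
grip_force: 68.3
```

```bash
python3 -m crank '0 0 0.03 0; 0 0 0.05 0; 0 0 0.05 0; 0 0 0.05 0; 0 0 0.05 0'; python3 -m crank '0 0 0.05 0; 0 0 0.05 0; 0 0 0.02 0; 0 0 0 0; 0 0 0 0'
python3 - <<'E'
from h import *
for n in('top','side'):
    im,d,c=grab(n); cv2.imwrite(f'pics/{n}1.png',im[...,::-1]); 
    o=ctrl.get_obs(); print(o['tool_pos'],o['contact_force'],o['opening'],proj(o['tool_pos']+[0,0,.0166],c))
E
```

```text
t: 4.27
tool_pos: [0.512, 0.2411, 0.1424]
tool_rot: [-0.563, -3.09, 0.0]
contact_force: [-0.2, -0.2, -3.3]
opening: 0.0194
grip_force: 68.5
t: 4.68
tool_pos: [0.5122, 0.2412, 0.201]
tool_rot: [0.563, 3.091, 0.0]
contact_force: [-0.3, 0.2, -3.4]
opening: 0.0191
grip_force: 68.8
[0.51139531 0.24092639 0.1995445 ] [-1.17460827 -1.11061215 -2.86396866] 0.019093565104607104 (np.float64(197.23603170557226), np.float64(210.56702080332423))
[0.51104128 0.24079324 0.19883289] [-0.15692723  0.88218833 -3.41178714] 0.019115634559338558 (np.float64(224.93383433487156), np.float64(141.48868265433538))
```

View pics/top1.png

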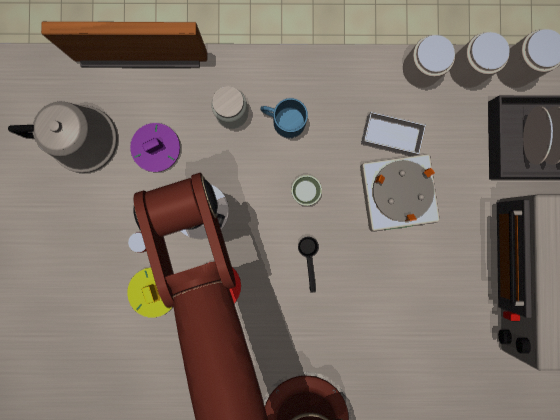

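View pics/side1.png

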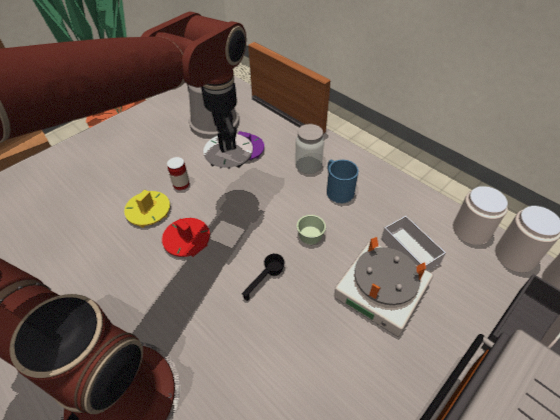

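```bash
python3 -m crank '0.004 -0.02 0 0.015; 0.005 -0.045 0 0.016; 0.005 -0.05 0 0.016; 0.005 -0.05 0 0.016; 0.005 -0.05 0 0.016'; python3 -m crank '0.005 -0.05 0 0.016; 0.005 -0.05 0 0.016; 0.005 -0.05 0 0.016; 0.005 -0.05 0 0.016; 0.005 -0.05 0 0.016'; python3 -m crank '0.005 -0.05 0 0.016; 0.005 -0.05 0 0.016; 0.005 -0.05 0 0.016; 0.005 -0.05 0 0.016; 0.005 -0.05 0 0.016'; python3 -m crank '0.005 -0.05 0 0.016; 0.005 -0.05 0 0.016; 0.005 -0.05 0 0.016; 0.005 -0.05 0 0.016; 0.005 -0.035 0 0.016'; python3 -m crank '0 0 0 0; 0 0 0 0; 0 0 0 0; 0 0 0 0; 0 0 0 0'
```

```text
t: 5.2
tool_pos: [0.523, 0.1326, 0.1987]
tool_rot: [-0.367, -3.116, 0.002]
contact_force: [1.2, 0.3, -1.6]
opening: 0.019
grip_force: 68.8
t: 5.62
tool_pos: [0.5355, 0.0076, 0.1988]
tool_rot: [-0.172, -3.133, -0.0]
contact_force: [1.3, -0.4, -2.7]
opening: 0.0191
grip_force: 68.8
t: 6.03
tool_pos: [0.548, -0.1172, 0.1986]
tool_rot: [0.025, -3.137, -0.002]
contact_force: [0.0, 0.5, -2.7]
opening: 0.0195
grip_force: 68.8
t: 6.45
tool_pos: [0.5605, -0.2354, 0.1985]
tool_rot: [0.22, -3.13, -0.003]
contact_force: [-0.4, 0.6, -1.9]
opening: 0.0195
grip_force: 68.9
t: 6.87
tool_pos: [0.5615, -0.2327, 0.2008]
tool_rot: [0.222, -3.133, -0.001]
contact_force: [0.8, -0.6, -1.8]
opening: 0.0193
grip_force: 69.0
```

```bash
cat > side.py <<'E'
from h import *
c=ctrl.get_calibration('side'); v,u=np.mgrid[:420,:560]
def ray(px,zz):
    T=np.array(c['extrinsics']); C=-T[:3,:3].T@T[:3,3]; r=T[:3,:3].T@np.array([(px[0]-c['cx'])/c['fx'],(px[1]-c['cy'])/c['fy'],1])
    return C+r*(zz-C[2])/r[2]
E
python3 - <<'E'
from side import *
z=np.load('last_side.npz'); im0,d0=z['im'],z['d']; S=pts(d0,c)
# balls seen in side0
m=((u-390)**2+(v-272)**2<40**2)&(d0>0)&(S[...,2]>.082)&(S[...,2]<.1)&(im0.max(-1).astype(int)-im0.min(-1)<35)
n,l,s,cc=cv2.connectedComponentsWithStats(m.astype(np.uint8))
B=[]
for i in range(1,n):
  if s[i,4]>4: p=ray(cc[i],.086); print('ball',cc[i],s[i,4],p,S[l==i][:,2].max())
im,d,_=grab('side'); o=ctrl.get_obs(); t=o['tool_pos']; print(t)
P=pts(d,c); zt=t[2]+.0166-.025
px=proj([t[0],t[1],zt],c); print('plate px',px)
w=((u-px[0])**2+(v-px[1])**2<60**2)&(abs(P[...,2]-zt)<.012)&(d>0)&(im.min(-1)>60)
cs,_=cv2.findContours(w.astype(np.uint8),0,2); ct=max(cs,key=cv2.contourArea)
H=cv2.convexHull(ct)[:,0]; X=np.array([ray(p,zt)[:2] for p in H]); print('circle',cv2.minEnclosingCircle(X.astype(np.float32)*1000))
Q=P[w]; A=np.c_[Q[:,:2]-Q[:,:2].mean(0),np.ones(len(Q))]; print('tilt',np.linalg.lstsq(A,Q[:,2],rcond=None)[0],len(Q),zt)
x,y=map(int,px); C=im[max(0,y-90):y+110,max(0,x-100):x+100]; cv2.imwrite('pics/s2.png',cv2.resize(C,None,fx=3,fy=3)[...,::-1])
E
```

```text
ball [395.5862069  258.44827586] 29 [ 0.60492032 -0.22850215  0.086     ] 0.09172611394917743
ball [368.58064516 269.4516129 ] 31 [ 0.53797836 -0.2016827   0.086     ] 0.09109638244589746
ball [397.9375  286.21875] 32 [ 0.54783989 -0.27306839  0.086     ] 0.09054878316553504
[ 0.56167582 -0.23283704  0.2011508 ]
plate px (np.float64(395.8087141160889), np.float64(243.1915873975838))
circle ((560.2756958007812, -233.72122192382812), 63.48248291015625)
tilt [0.00711841 0.00460509 0.19236318] 1666 0.19275079717659668
```

View pics/s2.png

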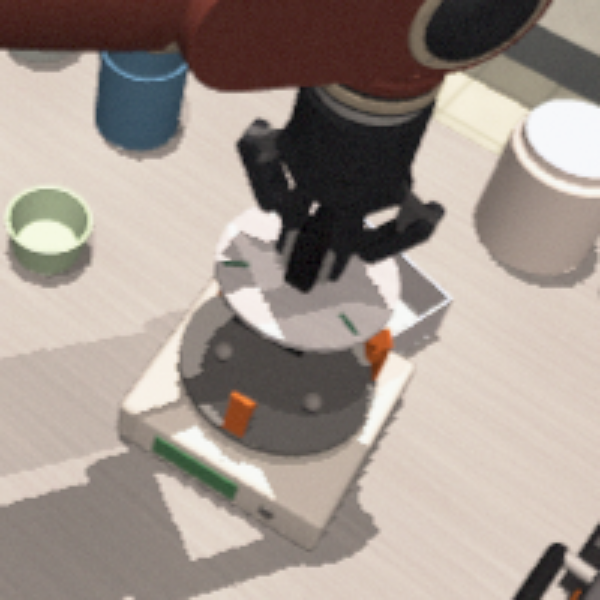

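```bash
python3 -m crank '0.003 -0.001 -0.02 0; 0.003 0 -0.03 0; 0 0 -0.03 0; 0 0 -0.02 0; 0 0 0 0';  python3 -m crank '0 0 -0.004 0; 0 0 -0.004 0; 0 0 -0.004 0; 0 0 -0.004 0; 0 0 0 0'
```

```text
t: 7.33
tool_pos: [0.5629, -0.233, 0.1475]
tool_rot: [0.221, -3.129, -0.005]
contact_force: [-0.1, 0.8, -3.1]
opening: 0.0194
grip_force: 69.0
t: 7.75
tool_pos: [0.5648, -0.2344, 0.1436]
tool_rot: [-0.22, 3.134, -0.0]
contact_force: [0.2, 0.4, -3.0]
opening: 0.0191
grip_force: 69.0
```

```bash
python3 -m crank '0 0 -0.003 0; 0 0 -0.003 0; 0 0 -0.003 0; 0 0 -0.003 0; 0 0 0 0';  python3 -m crank '0 0 -0.002 0; 0 0 -0.002 0; 0 0 -0.002 0; 0 0 0 0; 0 0 0 0'
```

```text
t: 8.17
tool_pos: [0.5645, -0.2342, 0.1369]
tool_rot: [0.22, -3.133, -0.001]
contact_force: [0.8, 0.5, -3.0]
opening: 0.0191
grip_force: 69.0
t: 8.58
tool_pos: [0.5647, -0.2343, 0.1343]
tool_rot: [0.221, -3.134, -0.0]
contact_force: [-0.8, 0.0, -2.7]
opening: 0.0194
grip_force: 69.0
```

```bash
python3 -m crank '0 0 -0.001 0; 0 0 -0.001 0; 0 0 -0.001 0; 0 0 -0.001 0; 0 0 0 0'
```

```text
t: 9.0
tool_pos: [0.5646, -0.2343, 0.1322]
tool_rot: [0.22, -3.134, -0.0]
contact_force: [-0.4, -0.4, -3.2]
opening: 0.0191
grip_force: 69.0
```

```bash
python3 -m crank '0 0 -0.001 0; 0 0 -0.001 0; 0 0 -0.001 0; 0 0 -0.001 0; 0 0 0 0';  python3 -m crank '0 0 -0.001 0; 0 0 -0.001 0; 0 0 -0.001 0; 0 0 -0.001 0; 0 0 0 0'
```

```text
t: 9.42
tool_pos: [0.5646, -0.2343, 0.1302]
tool_rot: [0.221, -3.134, -0.0]
contact_force: [0.1, -0.6, -3.1]
opening: 0.0193
grip_force: 69.0
t: 9.83
tool_pos: [0.5646, -0.2342, 0.1282]
tool_rot: [0.221, -3.134, -0.0]
contact_force: [0.1, -0.0, -2.5]
opening: 0.0193
grip_force: 69.0
```

```bash
python3 -m crank '0 0 -0.001 0; 0 0 -0.001 0; 0 0 -0.001 0; 0 0 -0.001 0; 0 0 0 0'
```

```text
t: 10.25
tool_pos: [0.5647, -0.2342, 0.1262]
tool_rot: [0.221, -3.134, -0.0]
contact_force: [0.2, -0.5, -3.1]
opening: 0.0189
grip_force: 69.0
```

```bash
python3 -m crank '0 0 -0.001 0; 0 0 -0.001 0; 0 0 -0.001 0; 0 0 -0.001 0; 0 0 0 0'
```

```text
t: 10.67
tool_pos: [0.5647, -0.2343, 0.1242]
tool_rot: [0.221, -3.134, -0.0]
contact_force: [-0.9, 0.6, -2.3]
opening: 0.0192
grip_force: 69.0
```

```bash
python3 -m crank '0 0 -0.001 0; 0 0 -0.001 0; 0 0 -0.001 0; 0 0 -0.001 0; 0 0 0 0'
```

```text
t: 11.08
tool_pos: [0.5647, -0.2342, 0.1224]
tool_rot: [0.221, -3.134, -0.0]
contact_force: [-0.3, 0.6, -1.7]
opening: 0.0194
grip_force: 69.0
```

```bash
python3 -m crank '0 0 -0.001 0; 0 0 -0.001 0; 0 0 -0.001 0; 0 0 0 0; 0 0 0 0'
```

```text
t: 11.5
tool_pos: [0.5648, -0.2343, 0.1209]
tool_rot: [-0.221, 3.134, -0.0]
contact_force: [-0.3, 0.8, -1.3]
opening: 0.0192
grip_force: 69.2
```

```bash
python3 -m crank '0 0 -0.001 0; 0 0 -0.001 0; 0 0 -0.001 0; 0 0 0 0; 0 0 0 0'
```

```text
t: 11.92
tool_pos: [0.5649, -0.2345, 0.1197]
tool_rot: [-0.22, 3.133, -0.001]
contact_force: [-2.0, -0.5, 0.7]
opening: 0.0193
grip_force: 69.5
```

```bash
python3 -m crank '0 0 -0.001 0; 0 0 -0.001 0; 0 0 -0.001 0; 0 0 0 0; 0 0 0 0'
```

```text
t: 12.33
tool_pos: [0.5652, -0.2345, 0.1183]
tool_rot: [-0.221, 3.133, -0.001]
contact_force: [-0.1, -0.9, 3.1]
opening: 0.0192
grip_force: 69.7
```

```bash
python3 -m crank '0 0 -0.001 0; 0 0 -0.001 0; 0 0 0 0; 0 0 0 0; 0 0 0 0'
```

```text
t: 12.75
tool_pos: [0.5652, -0.2345, 0.1174]
tool_rot: [-0.22, 3.133, -0.001]
contact_force: [-0.2, 1.1, 5.4]
opening: 0.0192
grip_force: 70.1
```

```bash
python3 -m crank '0 0 -0.001 0; 0 0 -0.001 0; 0 0 0 0; 0 0 0 0; 0 0 0 0'
```

```text
t: 13.17
tool_pos: [0.5652, -0.2345, 0.1168]
tool_rot: [-0.221, 3.133, -0.001]
contact_force: [-0.1, 0.5, 6.1]
opening: 0.0192
grip_force: 70.3
```

```bash
python3 -m crank '0 0 -0.001 0; 0 0 -0.001 0; 0 0 0 0; 0 0 0 0; 0 0 0 0'
```

```text
t: 13.58
tool_pos: [0.5656, -0.2347, 0.1165]
tool_rot: [-0.221, 3.132, -0.002]
contact_force: [0.2, -0.5, 8.2]
opening: 0.0193
grip_force: 70.6
```

```bash
python3 -m crank '0 0 -0.001 0; 0 0 -0.001 0; 0 0 0 0; 0 0 0 0; 0 0 0 0' 0 110
```

```text
t: 14.0
tool_pos: [0.5636, -0.2337, 0.1121]
tool_rot: [0.22, -3.131, -0.003]
contact_force: [0.2, -0.5, -1.9]
opening: 0.0188
grip_force: 107.4
```

```bash
python3 -m crank '0 0 -0.001 0; 0 0 0 0; 0 0 0 0; 0 0 0 0; 0 0 0 0'
```

```text
t: 14.42
tool_pos: [0.5642, -0.234, 0.1125]
tool_rot: [0.22, -3.132, -0.001]
contact_force: [-0.5, -0.4, -4.1]
opening: 0.0189
grip_force: 107.4
```

```bash
python3 -m crank '0 0 -0.001 0; 0 0 0 0; 0 0 0 0; 0 0 0 0; 0 0 0 0'
```

```text
t: 14.83
tool_pos: [0.5647, -0.2343, 0.1129]
tool_rot: [0.221, -3.134, -0.0]
contact_force: [-1.4, 0.4, -3.7]
opening: 0.0189
grip_force: 107.3
```

```bash
python3 -m crank '0 0 -0.001 0; 0 0 0 0; 0 0 0 0; 0 0 0 0; 0 0 0 0'
```

```text
t: 15.25
tool_pos: [0.5649, -0.2344, 0.1127]
tool_rot: [-0.221, 3.133, -0.001]
contact_force: [-0.2, 0.2, -1.5]
opening: 0.0187
grip_force: 107.6
```

```bash
python3 -m crank '0 0 -0.001 0; 0 0 0 0; 0 0 0 0; 0 0 0 0; 0 0 0 0'
```

```text
t: 15.67
tool_pos: [0.565, -0.2344, 0.1122]
tool_rot: [-0.221, 3.133, -0.001]
contact_force: [0.9, 0.2, -0.8]
opening: 0.019
grip_force: 107.7
```

```bash
python3 -m crank '0 0 -0.001 0; 0 0 0 0; 0 0 0 0; 0 0 0 0; 0 0 0 0'
```

```text
t: 16.08
tool_pos: [0.5647, -0.2343, 0.1114]
tool_rot: [0.221, -3.134, -0.0]
contact_force: [-0.2, -0.0, -1.1]
opening: 0.0185
grip_force: 107.7
```

```bash
python3 -m crank '0 0 -0.001 0; 0 0 0 0; 0 0 0 0; 0 0 0 0; 0 0 0 0'
```

```text
t: 16.5
tool_pos: [0.5645, -0.2342, 0.1106]
tool_rot: [0.221, -3.133, -0.0]
contact_force: [-0.0, 0.2, -2.5]
opening: 0.0188
grip_force: 107.5
```

```bash
python3 -m crank '0 0 -0.001 0; 0 0 0 0; 0 0 0 0; 0 0 0 0; 0 0 0 0'
python3 - <<'E'
from h import *
im,d,c=grab('side'); cv2.imwrite('pics/s3.png',cv2.resize(im[200:350,290:490],None,fx=4,fy=4,interpolation=2)[...,::-1])
E
```

```text
t: 16.92
tool_pos: [0.5643, -0.2341, 0.1098]
tool_rot: [0.221, -3.133, -0.001]
contact_force: [0.3, 0.3, -5.5]
opening: 0.019
grip_force: 107.4
```

View pics/s3.png

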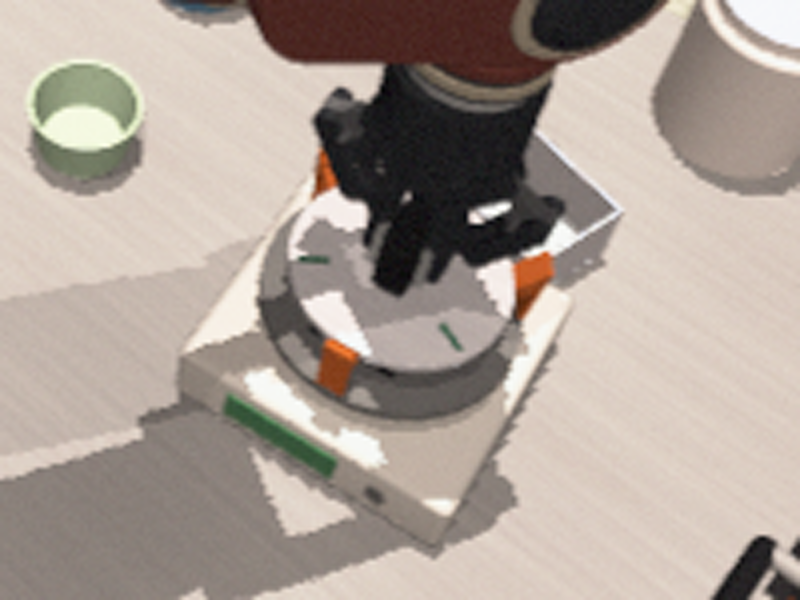

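The plate (centre about 400,275 in the crop) sits between the three orange clips at (335,365), (535,283) and (325,170). The force reading shows the springs are now pulling it down, so I'll keep going until it meets the balls.

```bash
python3 -m crank '0 0 -0.001 0; 0 0 0 0; 0 0 0 0; 0 0 0 0; 0 0 0 0'
```

```text
t: 17.38
tool_pos: [0.5646, -0.2342, 0.1097]
tool_rot: [0.221, -3.133, -0.0]
contact_force: [-0.5, 0.8, -5.0]
opening: 0.0188
grip_force: 107.4
```

```bash
python3 -m crank '0 0 -0.001 0; 0 0 0 0; 0 0 0 0; 0 0 0 0; 0 0 0 0'
```

```text
t: 17.8
tool_pos: [0.5647, -0.2343, 0.1095]
tool_rot: [0.221, -3.134, -0.0]
contact_force: [-0.0, -0.0, -3.4]
opening: 0.019
grip_force: 107.6
```

```bash
python3 -m crank '0 0 -0.001 0; 0 0 0 0; 0 0 0 0; 0 0 0 0; 0 0 0 0'
```

```text
t: 18.22
tool_pos: [0.5649, -0.2343, 0.1093]
tool_rot: [-0.221, 3.134, -0.0]
contact_force: [-2.1, 0.7, -0.2]
opening: 0.0191
grip_force: 108.1
```

```bash
python3 -m crank '0 0 -0.001 0; 0 0 0 0; 0 0 0 0; 0 0 0 0; 0 0 0 0'
```

```text
t: 18.63
tool_pos: [0.5647, -0.2343, 0.1088]
tool_rot: [0.221, -3.134, 0.0]
contact_force: [-3.8, 2.8, 2.9]
opening: 0.019
grip_force: 108.6
```

```bash
python3 -m crank '0 0 -0.001 0; 0 0 0 0; 0 0 0 0; 0 0 0 0; 0 0 0 0'
```

```text
t: 19.05
tool_pos: [0.5647, -0.2343, 0.1086]
tool_rot: [0.221, -3.134, 0.0]
contact_force: [-5.1, 3.5, 4.1]
opening: 0.0192
grip_force: 108.8
```

```bash
python3 -m crank '-0.001 0.0007 0 0; 0 0 0 0; 0 0 0 0; 0 0 0 0; 0 0 0 0'
```

```text
t: 19.47
tool_pos: [0.5643, -0.2341, 0.1082]
tool_rot: [-0.221, 3.134, -0.0]
contact_force: [-5.3, 2.2, 5.2]
opening: 0.0187
grip_force: 108.8
```

```bash
python3 -m crank '-0.001 0.0007 0 0; 0 0 0 0; 0 0 0 0; 0 0 0 0; 0 0 0 0'; python3 -c "
from station import ctrl;o=ctrl.get_obs();print(o['wrist_torque'],o['contact_force'])"
```

```text
t: 19.88
tool_pos: [0.5638, -0.2338, 0.1079]
tool_rot: [-0.22, 3.134, -0.001]
contact_force: [-2.5, -0.1, 1.7]
opening: 0.019
grip_force: 108.5
[-1.28256680e-03  6.61851085e-01 -5.25884100e-04] [-2.45165767 -0.14641138  1.68241839]
```

```bash
python3 -m crank '-0.001 0 0 0; 0 0 0 0; 0 0 0 0; 0 0 0 0; 0 0 0 0'; python3 -m crank '0 0 -0.001 0; 0 0 0 0; 0 0 0 0; 0 0 0 0; 0 0 0 0'
```

```text
t: 20.3
tool_pos: [0.5636, -0.2338, 0.1079]
tool_rot: [-0.221, 3.133, -0.001]
contact_force: [0.4, -0.8, -1.5]
opening: 0.0184
grip_force: 108.1
t: 20.72
tool_pos: [0.5636, -0.2338, 0.1078]
tool_rot: [-0.221, 3.133, -0.001]
contact_force: [0.1, 0.3, 2.0]
opening: 0.0188
grip_force: 108.5
```

```bash
python3 -m crank '0 0 -0.001 0; 0 0 0 0; 0 0 0 0; 0 0 0 0; 0 0 0 0'
```

```text
t: 21.13
tool_pos: [0.5636, -0.2338, 0.1077]
tool_rot: [-0.221, 3.133, -0.001]
contact_force: [-1.2, 0.4, 5.1]
opening: 0.0191
grip_force: 108.9
```

```bash
python3 -m crank '0 0 -0.001 0; 0 0 0 0; 0 0 0 0; 0 0 0 0; 0 0 0 0'
```

```text
t: 21.55
tool_pos: [0.5636, -0.2338, 0.1077]
tool_rot: [-0.22, 3.133, -0.001]
contact_force: [-2.2, 1.1, 7.2]
opening: 0.0188
grip_force: 109.2
```

```bash
python3 -m crank '0 0 -0.001 0; 0 0 0 0; 0 0 0 0; 0 0 0 0; 0 0 0 0'
```

```text
t: 21.97
tool_pos: [0.5637, -0.2338, 0.1077]
tool_rot: [-0.221, 3.133, -0.001]
contact_force: [-3.3, 1.3, 9.4]
opening: 0.0189
grip_force: 109.4
```

```bash
python3 -m crank '0 0 0.001 0; 0 0 0.001 0; 0 0 0.001 0; 0 0 0 0; 0 0 0 0'; python3 -m crank '0 0 0 0; 0 0 0 0; 0 0 0 0; 0 0 0 0; 0 0 0 0' 45; python3 -m crank '0 0 0 0; 0 0 0.01 0; 0 0 0.02 0; 0 0 0.04 0; 0 0 0.04 0'; python3 -m crank '0 0 0.05 0; 0 0 0.05 0; 0 0 0.05 0; 0 0 0.05 0; 0 0 0.03 0';  python3 -m crank '-0.04 0.05 0 0; -0.04 0.05 0 0; -0.05 0.05 0 0; -0.05 0.05 0 0; -0.04 0.05 0 0'; python3 -m crank '0 0.06 0 0; 0 0.06 0 0; 0 0.06 0 0; 0 0.06 0 0; 0 0.05 0 0'
python3 - <<'E'
from m import *
a=np.load('last_top.npz')
im1,d1,c1=grab('top'); si,sd,cs=grab('side')
A=cv2.resize(im1[140:245,350:450],(400,420),interpolation=2); B=cv2.resize(si[225:330,340:440],(400,420),interpolation=2)
cv2.imwrite('pics/fin.png',np.hstack([A,B])[...,::-1])
P=pts(d1,c1); Z=P[...,2]
w=near(403,190,33)&(im1.min(-1)>110)&(Z>.08)&(d1>0)&(Z<.12)
Q=P[w]; M=np.c_[Q[:,:2]-Q[:,:2].mean(0),np.ones(len(Q))]; print('tilt',np.linalg.lstsq(M,Q[:,2],rcond=None)[0],len(Q),cv2.minEnclosingCircle(Q[:,:2].astype(np.float32)*1000))
E
```

```text
t: 22.38
tool_pos: [0.5636, -0.2338, 0.1077]
tool_rot: [-0.22, 3.133, -0.001]
contact_force: [0.5, -1.1, 4.0]
opening: 0.019
grip_force: 108.8
t: 22.8
tool_pos: [0.5629, -0.2333, 0.1068]
tool_rot: [0.221, -3.133, -0.001]
contact_force: [-0.0, 0.9, 0.7]
opening: 0.0383
grip_force: 0.0
t: 23.22
tool_pos: [0.5629, -0.2334, 0.1631]
tool_rot: [0.221, -3.133, -0.001]
contact_force: [0.7, 0.6, 0.0]
opening: 0.0383
grip_force: 0.0
t: 23.63
tool_pos: [0.5642, -0.2341, 0.2824]
tool_rot: [-0.22, 3.129, -0.005]
contact_force: [1.1, -1.0, -0.4]
opening: 0.0386
grip_force: 0.0
t: 24.05
tool_pos: [0.4517, -0.1076, 0.2776]
tool_rot: [0.22, -3.134, -0.0]
contact_force: [-0.4, -0.6, -0.1]
opening: 0.0388
grip_force: 0.0
t: 24.47
tool_pos: [0.4528, 0.0382, 0.278]
tool_rot: [-0.221, 3.133, 0.0]
contact_force: [0.5, -0.5, -0.3]
opening: 0.0385
grip_force: 0.0
tilt [0.00051766 0.0025672  0.10047352] 1834 ((557.8388061523438, -237.25759887695312), 68.30699920654297)
```

View pics/fin.png

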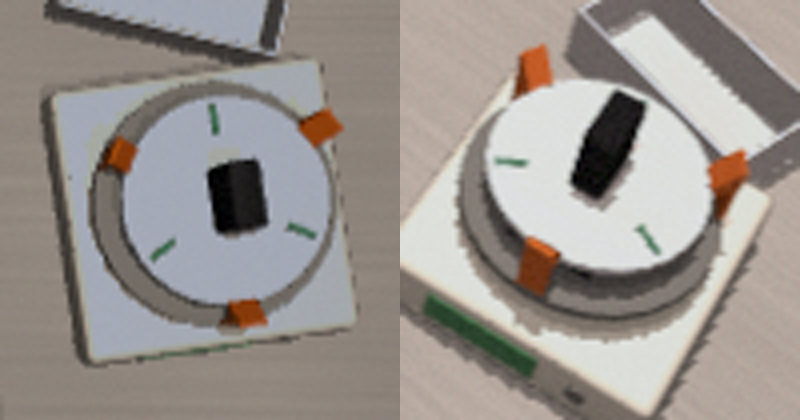

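```bash
python3 -c "
from station import ctrl;print(ctrl.finish_job())"
```

```text
the job is handed in; nothing more can be done
None
```

I fitted the weighing plate onto the scale, pressed it home with about 12–13 N of push, released it and handed the job in. The last pictures show it level with all three clips over its rim, but I couldn't read the clip angles directly, and the hand-in gave no verdict.

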